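# Release the ratchet clamp and open its jaw

### The job

A clear flow cell is held in the blue ratchet clamp on the desk. Press the red release pad on top of the sliding jaw fully down (it stays down by itself), then push the sliding jaw back along its bar until it rests against its end stop. Leave the flow cell lying where it is, leave the other things on the desk alone, and take the hand clear.

Things in the scene. Friction and masses are not known exactly. Their poses are not given: they have to be found in the camera images.
- clamp: Ratchet clamp fixed to the desk: grey base plate 100 x 270 mm, its top (bed) 22 mm above the desk. Origin at desk level under the bar; y runs along the toothed steel bar from the fixed jaw to the end stop (the way the sliding jaw opens), x across, z up. Fixed blue jaw at y -124 to -104 mm, 58 mm above the desk; end stop at y 121 to 136 mm, 52 mm above the desk.
- jaw (a joint): Travel of the blue sliding jaw along the bar: 0 = closed on the cell (start), 0.065 = against the end stop. While the release pad is up the ratchet stops it within about 2 mm; with the pad down it slides against about 4 N of friction and stays where it is left.
- release (a joint): Travel of the red release pad, downwards: 0 = up, ratchet locked; 0.010 = fully down, ratchet free. It gives way to about 3 N, has no return spring, and stays down.
- release_top (a point): Centre of the top of the red release pad, 34 mm (across) x 32 mm (along the bar), on the sliding jaw's blue housing; rides with the jaw. 76 mm above the desk when up, 66 mm when fully down; the housing top round it is at 64 mm. The jaw's upright plate stands 52 mm from the pad centre, towards the fixed jaw; its sloped back comes within 20 mm of the pad.
- jaw_face (a point): Point on the sliding jaw's upright plate, 80 mm above the desk, mid-width on the face towards the cell and the fixed jaw; rides with the jaw. Plate 90 mm across, top 99 mm above the desk. Above the cell (58 to 99 mm above the desk) this face is free to be pushed in the clamp's +y direction by fingertips that reach down over the cell.
- cell: Clear acrylic flow cell, a block 36 x 54 x 128 mm with loose fit between the jaws, lying on the clamp's bed with its length across the clamp, top about 57 mm above the desk. Origin at the centre of one end; its z axis points along its length.
- flask_front: Conical glass flask with side arm and red bung, 84 x 90 x 139 mm, a bystander at the right; origin under its base.
- flask_brown: Conical glass flask with brown content, 72 x 89 x 129 mm, a bystander at the right; origin under its base.
- stopper: Red rubber stopper, 30 mm wide, 38 mm high, a bystander behind the clamp; origin under its base.
- dropper: Brown dropper bottle, 33 mm wide, 102 mm high, a bystander at the left; origin under its base.
- tape: Roll of beige tape lying flat, 104 mm wide, 25 mm high, a bystander at the left; origin under its centre.
- marker: Blue and white marker pen lying on the desk, 135 mm long, a bystander at the right; origin under its middle.

How it is judged:
By the outcome, as a careful person would: the job done as asked, in the order asked, and still so for the second after the job is handed in, with the robot touching nothing.
It also fails if it takes over 38 s, if anything falls off the work surface, if the arm or the gripper's body presses on something with over 40 N, if the wrist force passes 120 N, or if a joint passes its speed limit or range.

### The arm

A 6-joint arm with a two-finger parallel gripper is mounted at the origin on a cart in front of the work surface, level with it; the furniture and walls round the work are solid. World frame = base frame: x ahead of the robot, y to its left, z up, the work surface at z = 0. Lengths are in mm, angles in rad, forces in N, time in s.
With the tool pointing down it reaches from about 275 to 750 mm from the base axis. Payload 10.2 kg.
Tool frame: the origin (TCP) lies between the finger pads; the fingertips stand 17 mm ahead of it and the grasp point (between the pads) lies 2 mm behind it (tips_ahead is the distance from the TCP to the fingertips, in mm); z points along the fingers, y is the line along which they close (so a half turn about z gives the same grasp; the last joint's range is limited). The gripper opens to 85 mm and grips with 20 to 120 N. Pads are 22 mm wide; open, the fingers measure 114 mm over their backs; the gripper's body (76 mm by 85 mm) begins 54 mm behind the grasp point. The pads swing forward as they close: fully open they stand 13 mm farther back than shut.
Start: joints at [0.926, 0.313, 1.498, -0, 1.331, -0.223], TCP at [214.95, 478.986, 248.294] pointing down, gripper open.
Joint ranges: [-2.94, 2.94], [-0.97, 2.17], [0.19, 2.56], [-1.23, 4.37], [0.02, 3.11], [-2.88, 2.88]. Speed limits (rad/s): [2.39, 2.39, 3.01, 3.14, 3.14, 3.14].

### API

Orientations are given as a unit quaternion [w, x, y, z].
In Python, from rig import sense, capture, finish_job, boxes_of, tips_ahead gives the robot as it stands.
- The arm moves only by the tool drive_tool, never from a script. Its argument "commands" is text: rows parted by semicolons, each of 7 numbers parted by spaces: the shift along the world's x, y, z in units of 0.1 m (1.0 is 0.1 m), then the turn, a rotation vector about the world's x, y, z in units of pi/4 rad (1.0 is pi/4 rad), then the opening in per cent of the stroke, from 0 (shut) to 100 (fully open). A call has 1 to 20 rows; each row shifts and turns the commanded pose from where the row before left it; what a row does not reach is not made up. A row lasts 1/12 s, in which the tool goes at most 41.7 mm and 7.16 degrees, less where a joint would pass 70% of its speed; a pose out of reach is approached as far as the arm can. A call with a number of a shift or a turn outside -1 to 1 is refused whole. A call with a gripper value outside its range is refused whole. The fingers move at their own pace and stop on an object; "force" is the grip in N (left out, the last holds). Time passes only in rows, so rows that do not move let the fingers close. It gives the time, the measured TCP pose, the force, the opening and the grip force at its end, in the units of the state.
- sense(): the state, without advancing time (a new reading comes with each control period).
- capture(name): name is "side" or "top"; returns a dict with "pixels" (480x640x3 uint8, blue, green, red), "fov_y" (degrees; the focal length in pixels is half the picture's height over the tangent of half this angle, whatever the lens; pixels are square), "cx", "cy" (the principal point, pixels), "k1" (the pictures are not rectified: a ray, as slopes to the right and down, at radius r is drawn at 1 + k1 r^2 times it, then the intrinsics apply), "position" and "attitude" of the camera in the world. Camera axes: x right, y down, z forward; pixel columns grow to the right and rows downward; lengths in mm; the calibration is good to about 2 mm. A picture is of the moment at which its call begins. There is no depth.
- finish_job(): hands the job in; it is judged then, once.
Trained networks look in a picture, given as the dict that the camera call returned (one of the last four; its "shot" number tells which), for a name from the list of things; names that differ only in an ending like _2 or _b are one class to them, and where a whole thing is asked for, a point or a joint stands for the part that bears it (a point fixed in the world has none). Each returns a list of dicts, best first, with "confidence" (0 to 1); they miss things now and then, are a little off and sometimes report something else, mostly with a low value. They report only what shows in the picture. A call takes as long as a camera call.
- boxes_of(picture, name): "position" ([column, row] in pixels, amid what is visible of it).
The state is a dict: "time_s": time; "joints": joint angles; "dq": joint speeds; "tau": joint torques, N m; "eef_pos": TCP position; "ee_rot": TCP orientation; "force": force on the tool from outside, world axes, zero at the start; "wrist_torque": the same for the moment, N m; "grip_width": opening from 0.0 (shut) to 1.0 (fully open); "grip_force": force on a finger pad.
Only numpy, scipy, OpenCV 4.12 (cv2) and the standard library are available. Lean on these libraries where they do the work, as an engineer would, in place of code of your own. Each camera call takes 0.05 s, during which the arm holds its last target. There are 200 camera calls.

## Working session

There is one attempt and no reset: what is moved stays moved. The work goes in short steps, Python scripts to look and compute and a tool call to move; the robot and the scene stay as the last step left them, time stands still between calls to the robot, and variables do not carry over. Pictures are saved under pics/ and viewed, at most 10 in all, crops included, and the job is handed in when it is done.

Besides the shell and the picture viewer there is one more tool, called after "Request:" by a JSON object that holds its "api" and its "payload". drive_tool: Moves the arm, as the interface text tells. Shifts and turns lie within -1 to 1; 1 stands for 0.1 m of shift or pi/4 rad of turn. Its arguments: {"type":"object","properties":{"commands":{"type":"string"},"force":{"type":"number"}},"required":["commands"]}

```bash
mkdir -p pics; cat > h.py <<'E'
import numpy as np, cv2
from scipy.spatial.transform import Rotation as R
from rig import *
def rot(c):
    a=np.array(c["attitude"],float)
    return a if a.shape==(3,3) else R.from_quat(a,scalar_first=True).as_matrix()
def K(c):
    f=240/np.tan(np.radians(c["fov_y"])/2); return f
def ray(c,p):
    f=K(c); d=np.array([(p[0]-c["cx"])/f,(p[1]-c["cy"])/f]); u=d.copy()
    for _ in range(20): u=d/(1+c["k1"]*(u@u))
    return rot(c)@np.array([*u,1])
def onz(c,p,z):
    r=ray(c,p); o=np.array(c["position"]); return o+r*(z-o[2])/r[2]
def proj(c,P):
    q=rot(c).T@(np.array(P)-c["position"]); u=q[:2]/q[2]
    return u*(1+c["k1"]*(u@u))*K(c)+[c["cx"],c["cy"]]
E
python3 - <<'E'
from h import *
for n in("top","side"):
    c=capture(n); cv2.imwrite(f"pics/{n}0.png",c["pixels"])
    print(n,{k:v for k,v in c.items() if k!="pixels"})
    for t,z in(("release_top",76),("jaw_face",80),("cell",40),("clamp",22),("dropper",50),("flask_front",60),("flask_brown",60),("stopper",20)):
        for b in boxes_of(c,t)[:2]: print(t,np.round(b["position"]),round(b["confidence"],2),np.round(onz(c,b["position"],z)))
print(sense())
E
```

```text
top {'fov_y': 48.73340742694506, 'cx': 307.07805910923804, 'cy': 243.86262326836143, 'k1': -0.005643569707455692, 'position': array([ 297.78181823,   -6.47262393, 1287.32858296]), 'attitude': array([ 0.07387902, -0.67497528,  0.72962234, -0.08124964]), 'shot': 1}
release_top [251. 286.] 0.57 [479. 107.  76.]
jaw_face [258. 288.] 0.95 [473.  89.  80.]
jaw_face [245. 289.] 0.28 [472. 121.  80.]
cell [292. 287.] 0.8 [475.  12.  40.]
clamp [247. 291.] 0.76 [476. 122.  22.]
dropper [131. 267.] 0.58 [549. 391.  50.]
flask_front [440. 305.] 0.85 [ 403. -325.   60.]
flask_brown [428. 245.] 0.68 [ 546. -316.   60.]
flask_brown [440. 304.] 0.37 [ 405. -326.   60.]
stopper [367. 195.] 0.49 [ 694. -190.   20.]
stopper [427. 246.] 0.27 [ 553. -324.   20.]
side {'fov_y': 44.23786208554624, 'cx': 316.65303036428395, 'cy': 245.19658253776439, 'k1': -0.08399120966416454, 'position': array([ -26.37866152, 1102.26199845,  952.20435473]), 'attitude': array([ 0.10165669, -0.2190588 ,  0.85871519, -0.45198163]), 'shot': 2}
release_top [313. 282.] 0.67 [481. 118.  76.]
jaw_face [317. 282.] 0.96 [469. 120. 
[... 292 characters left out ...]
541. -69.  20.]
{'time_s': 0.9, 'joints': array([ 9.25628946e-01,  3.12877052e-01,  1.49769233e+00,  1.03213553e-05,
        1.33098569e+00, -2.23424291e-01]), 'dq': array([ 0.00155297,  0.00056691, -0.0003907 , -0.00148875, -0.00043709,
        0.00132766]), 'tau': array([-3.92460734e-04, -4.12158287e+01, -2.59893680e+01, -2.34199761e-04,
        5.52655383e-04, -2.80376938e-06]), 'eef_pos': array([214.93712158, 478.99808043, 248.30881545]), 'ee_rot': array([3.35871799e-06, 2.09313417e-01, 9.77848604e-01, 1.91551234e-05]), 'force': array([0.10479436, 0.67571458, 0.94062678]), 'wrist_torque': array([-0.02607798,  0.04285336,  0.02544067]), 'grip_force': 0.0, 'grip_width': 1.0006218501499982}
```

```bash
python3 - <<'E'
import cv2
a=cv2.imread("pics/top0.png")[170:410,90:490]; cv2.imwrite("pics/a.png",cv2.resize(a,(800,480),interpolation=3))
a=cv2.imread("pics/side0.png")[190:390,200:460]; cv2.imwrite("pics/b.png",cv2.resize(a,(780,600),interpolation=3))
E
```

```text
(no output)
```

View pics/a.png

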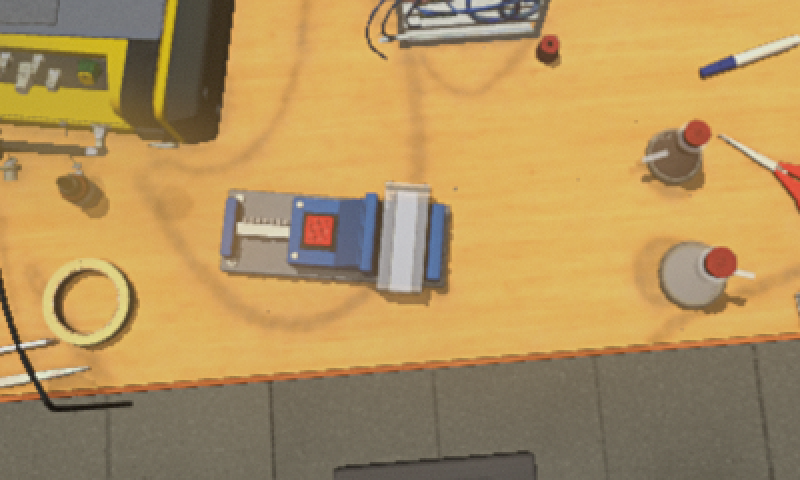

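View pics/b.png

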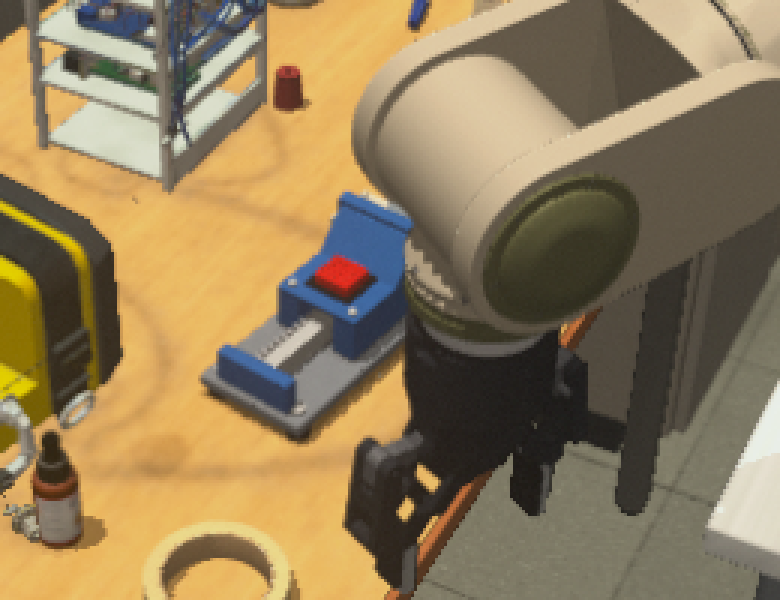

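The top picture shows the clamp with its end stop at the left (about pixel 205,282), the red pad at (249.5,285.5), and the plate, cell and fixed jaw (308,291.5) to the right. The side picture shows the pad at (314,282).

```bash
python3 - <<'E'
from h import *
c=capture("top"); s=capture("side")
px=lambda x,y:(x/2+90,y/2+170)
p=onz(c,px(319,231),76); print("pad top",p,"pad side",onz(s,(343/3+200,277/3+190),76))
st=onz(c,px(230,225),52); fx=onz(c,px(436,243),58); d=(st-fx)[:2]; print("stop",st,"fix",fx,np.linalg.norm(d),np.degrees(np.arctan2(*d[::-1])))
# plate top edges (z=99): plate top strip
print("plate",onz(c,px(370,195),99),onz(c,px(368,273),99))
print("platef",onz(c,px(377,195),99),onz(c,px(375,273),99))
print("cell",[onz(c,px(*q),57)[:2].round() for q in((387,184),(429,186),(421,293),(378,290))])
t=sense(); print(R.from_quat(t["ee_rot"],scalar_first=True).as_matrix().round(3), tips_ahead)
try: print(tips_ahead())
except Exception as e: print(e)
E
```

```text
pad top [480.10477646 109.93799585  76.        ] pad side [477.80946719 118.78128076  76.        ]
stop [498.91444562 216.12767718  52.        ] fix [458.17237317 -23.47296147  58.        ] 243.03987843734816 80.34963895973495
plate [513.33544833  47.65250311  99.        ] [425.09879169  55.62327285  99.        ]
platef [512.7180489   39.71413904  99.        ] [424.49055037  47.81178394  99.        ]
cell [array([533.,  29.]), array([526., -21.]), array([402.,  -2.]), array([409.,  48.])]
[[-0.912  0.409  0.   ]
 [ 0.409  0.912 -0.   ]
 [-0.    -0.    -1.   ]] 17.0
'float' object is not callable
```

Request:
{"api": "drive_tool", "payload": {"commands": "0.176 -0.245 0 0 0 -0.111 0;0.176 -0.245 0 0 0 -0.111 0;0.176 -0.245 0 0 0 -0.111 0;0.176 -0.245 0 0 0 -0.111 0;0.176 -0.245 0 0 0 -0.111 0;0.176 -0.245 0 0 0 -0.111 0;0.176 -0.245 0 0 0 -0.111 0;0.176 -0.245 0 0 0 -0.111 0;0.176 -0.245 0 0 0 -0.111 0;0.176 -0.245 0 0 0 -0.111 0;0.176 -0.245 0 0 0 -0.111 0;0.176 -0.245 0 0 0 -0.111 0;0.176 -0.245 0 0 0 -0.111 0;0.176 -0.245 0 0 0 -0.111 0;0.176 -0.245 0 0 0 -0.111 0;0 0 -0.3 0 0 0 0;0 0 -0.3 0 0 0 0;0 0 -0.3 0 0 0 0;0 0 -0.2 0 0 0 0;0 0 0 0 0 0 0"}}

```text
time_s: 2.67
eef_pos: [477.0, 111.4, 134.8]
ee_rot: [-0.002, 0.761, 0.649, -0.003]
force: [0.1, 0.1, -0.5]
grip_width: -0.002
grip_force: 0.0
```

```bash
python3 - <<'E'
from h import *
t=sense(); M=R.from_quat(t["ee_rot"],scalar_first=True).as_matrix(); print(t["time_s"],t["eef_pos"],M.round(3),t["grip_width"],t["force"])
s=capture("side"); c=capture("top")
tip=t["eef_pos"]+17*M[:,2]
for n,k in(("side",s),("top",c)):
    im=k["pixels"].copy(); u=proj(k,tip); print(n,u,[(b["position"],b["confidence"]) for b in boxes_of(k,"release_top")])
    for P in(np.array([479.5,112,76]),): 
        for sx in(-17,17):
            for sy in(-16,16):
                q=P[:2]+M[:2,0]*sy+M[:2,1]*sx; v=proj(k,[*q,76]); cv2.circle(im,tuple(int(round(x)) for x in v),0,(0,255,0),-1)
    cv2.circle(im,tuple(int(round(x)) for x in u),0,(255,255,0),-1)
    w=proj(k,[479,112,76]).astype(int); a=im[w[1]-50:w[1]+50,w[0]-50:w[0]+50]
    cv2.imwrite(f"pics/{n}1.png",cv2.resize(a,(400,400),interpolation=0))
cv2.imwrite("pics/c.png",np.hstack([cv2.imread("pics/side1.png"),cv2.imread("pics/top1.png")]))
E
```

```text
2.6667 [477.03249221 111.38604193 134.80014797] [[ 0.158  0.987 -0.007]
 [ 0.987 -0.158  0.   ]
 [-0.001 -0.007 -1.   ]] -0.001728681399885332 [ 0.05748755  0.08728391 -0.51192818]
side [316.5263485  266.80909824] []
top [246.96846195 284.30954056] [([277.3, 293.5], 0.37)]
```

View pics/c.png

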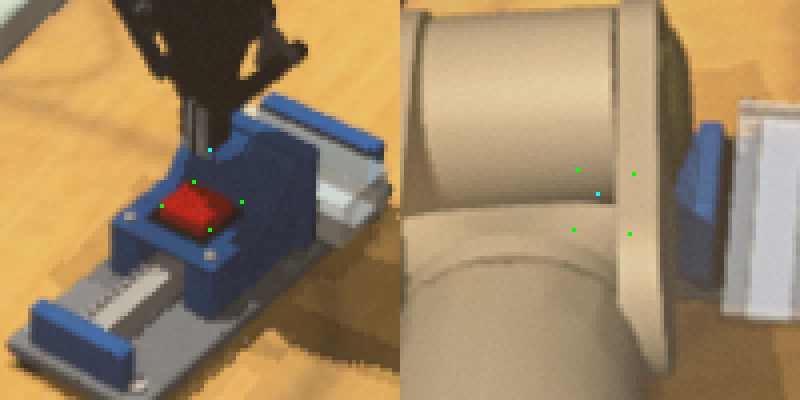

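The side view shows the red pad under the shut tips, matching the projected pad corners to within about 1 px, so I can press.

Request:
{"api": "drive_tool", "payload": {"commands": "0.03 0.03 -0.15 0 0 0 0;0 0 -0.15 0 0 0 0;0 0 -0.08 0 0 0 0;0 0 -0.04 0 0 0 0;0 0 -0.03 0 0 0 0;0 0 -0.03 0 0 0 0;0 0 -0.02 0 0 0 0;0 0 0 0 0 0 0"}}

```text
time_s: 3.53
eef_pos: [482.3, 114.5, 88.6]
ee_rot: [0.0, 0.761, 0.649, 0.0]
force: [-0.2, -0.5, -1.0]
grip_width: 0.001
grip_force: 0.0
```

Request:
{"api": "drive_tool", "payload": {"commands": "-0.01 0 -0.03 0 0 0 0;0 0 -0.03 0 0 0 0;0 0 0 0 0 0 0"}}

```text
time_s: 3.78
eef_pos: [481.6, 114.5, 83.0]
ee_rot: [0.001, 0.761, 0.649, 0.001]
force: [-0.1, -0.2, 8.4]
grip_width: 0.0
grip_force: 4.3
```

Request:
{"api": "drive_tool", "payload": {"commands": "0 0 -0.015 0 0 0 0;0 0 0 0 0 0 0"}}

```text
time_s: 3.95
eef_pos: [481.7, 114.5, 82.9]
ee_rot: [0.001, 0.761, 0.649, 0.001]
force: [-6.5, -0.1, 26.3]
grip_width: -0.003
grip_force: 12.9
```

Pad bottomed out at 66 mm. Now I'll lift and move over the cell, where the free side of the plate is at about y = 42.

Request:
{"api": "drive_tool", "payload": {"commands": "0 0 0.2 0 0 0 0;0 0 0.25 0 0 0 0;0 0 0.15 0 0 0 0;-0.03 -0.2 0 0 0 0 0;-0.03 -0.2 0 0 0 0 0;-0.03 -0.2 0 0 0 0 0;-0.03 -0.2 0 0 0 0 0;-0.03 -0.16 0 0 0 0 0;0 0 0 0 0 0 0"}}

```text
time_s: 4.7
eef_pos: [465.4, 16.5, 140.5]
ee_rot: [-0.0, 0.762, 0.648, -0.0]
force: [0.8, 0.4, -0.3]
grip_width: 0.002
grip_force: 0.0
```

```bash
python3 - <<'E'
from h import *
t=sense(); M=R.from_quat(t["ee_rot"],scalar_first=True).as_matrix(); print(t["time_s"],t["eef_pos"],t["force"])
o=[]
for n in("side","top"):
    k=capture(n); im=k["pixels"]; print([(b["position"],b["confidence"]) for b in boxes_of(k,"jaw_face")])
    tip=t["eef_pos"].copy(); u=proj(k,tip+17*M[:,2]); f=tip.copy(); f[2]=62; v=proj(k,f)
    for q,col in((u,(255,255,0)),(v,(0,255,0)),(proj(k,[468,42,99]),(255,0,255))): cv2.circle(im,tuple(int(round(x)) for x in q),0,col,-1)
    w=proj(k,[475,70,76]).astype(int); o.append(cv2.resize(im[w[1]-50:w[1]+50,w[0]-50:w[0]+50],(400,400),interpolation=0))
cv2.imwrite("pics/d.png",np.hstack(o))
E
```

```text
4.7 [465.43895641  16.52660097 140.48661869] [ 0.75216517  0.3765621  -0.32862967]
[([319.6, 283.0], 0.96), ([294.4, 221.7], 0.57)]
[([239.4, 279.4], 0.61)]
```

View pics/d.png

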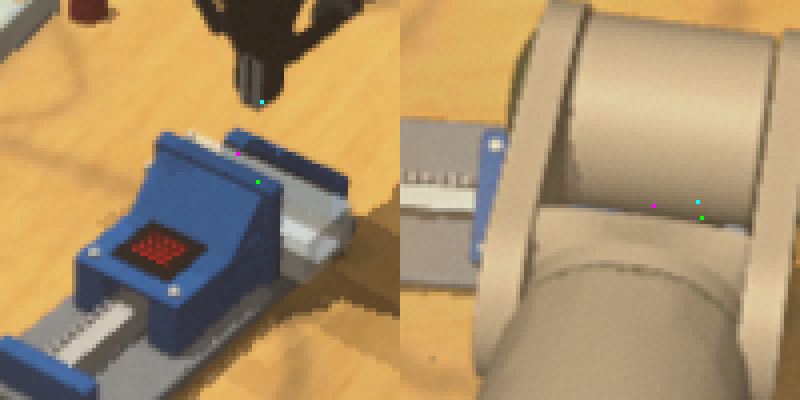

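The side view shows the pad recessed (pushed down) at about (160,248) in the crop. The tips are above the cell, beyond the plate's face, so I'll descend.

Request:
{"api": "drive_tool", "payload": {"commands": "0 0 -0.15 0 0 0 0;0 0 -0.2 0 0 0 0;0 0 -0.15 0 0 0 0;0 0 -0.08 0 0 0 0;0 0 -0.02 0 0 0 0;0 0 0 0 0 0 0"}}

```text
time_s: 5.4
eef_pos: [466.0, 18.9, 80.7]
ee_rot: [-0.0, 0.761, 0.649, -0.0]
force: [-0.0, 0.1, 0.0]
grip_width: 0.0
grip_force: 0.0
```

Request:
{"api": "drive_tool", "payload": {"commands": "0.016 0.099 0 0 0 0 0;0.016 0.099 0 0 0 0 0;0.008 0.05 0 0 0 0 0;0.008 0.05 0 0 0 0 0;0.008 0.05 0 0 0 0 0;0 0 0 0 0 0 0"}}

```text
time_s: 5.9
eef_pos: [471.8, 54.3, 81.0]
ee_rot: [0.0, 0.761, 0.649, 0.0]
force: [0.1, 0.0, -0.2]
grip_width: 0.001
grip_force: 0.0
```

Request:
{"api": "drive_tool", "payload": {"commands": "0.008 0.05 0 0 0 0 0;0.008 0.05 0 0 0 0 0;0.008 0.05 0 0 0 0 0;0.008 0.05 0 0 0 0 0;0.008 0.05 0 0 0 0 0;0.008 0.05 0 0 0 0 0"}}

```text
time_s: 6.4
eef_pos: [476.2, 83.6, 80.8]
ee_rot: [-0.0, 0.761, 0.649, -0.0]
force: [-1.9, -4.6, 3.4]
grip_width: 0.002
grip_force: 2.5
```

```bash
python3 - <<'E'
from h import *
t=sense(); print(t["time_s"],t["eef_pos"],t["force"])
k=capture("side"); w=proj(k,[475,90,76]).astype(int)
cv2.imwrite("pics/e.png",cv2.resize(k["pixels"][w[1]-60:w[1]+60,w[0]-60:w[0]+60],(600,600),interpolation=0))
E
```

```text
6.4 [476.2225298   83.57583754  80.8049911 ] [-1.87985286 -4.61602112  3.37326009]
```

View pics/e.png

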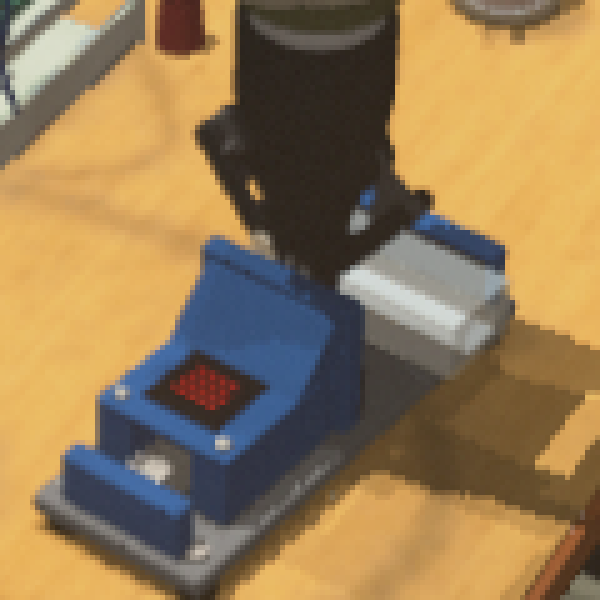

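The side view shows the jaw sliding with the pad still down, and the cell left in place by the fixed jaw. The gap to the end stop is still small, around (150,460), so I'll keep pushing gently until it stops.

Request:
{"api": "drive_tool", "payload": {"commands": "0.008 0.05 0 0 0 0 0;0.008 0.05 0 0 0 0 0;0.005 0.03 0 0 0 0 0;0.003 0.02 0 0 0 0 0"}}

```text
time_s: 6.78
eef_pos: [478.5, 98.5, 80.7]
ee_rot: [-0.0, 0.761, 0.649, -0.0]
force: [-2.3, -4.6, 4.1]
grip_width: 0.003
grip_force: 2.2
```

Request:
{"api": "drive_tool", "payload": {"commands": "0.003 0.02 0 0 0 0 0;0.003 0.02 0 0 0 0 0"}}

```text
time_s: 6.95
eef_pos: [478.6, 98.9, 80.8]
ee_rot: [0.002, 0.76, 0.65, -0.004]
force: [-10.4, -45.7, 11.6]
grip_width: -0.002
grip_force: 23.1
```

It's hard against the stop. I'll back off and lift clear.

Request:
{"api": "drive_tool", "payload": {"commands": "-0.01 -0.06 0 0 0 0 0;-0.02 -0.12 0 0 0 0 0;-0.02 -0.12 0 0 0 0 0;0 0 0.2 0 0 0 0;0 0 0.3 0 0 0 0;0 0 0.3 0 0 0 0;0 0 0.3 0 0 0 0;0 -0.3 0.1 0 0 0 0;0 -0.3 0 0 0 0 0;0 -0.2 0 0 0 0 0;0 0 0 0 0 0 0;0 0 0 0 0 0 0"}}

```text
time_s: 7.95
eef_pos: [474.3, -7.9, 200.5]
ee_rot: [-0.0, 0.762, 0.648, 0.0]
force: [0.4, 0.5, 0.4]
grip_width: 0.0
grip_force: 0.0
```

```bash
python3 - <<'E'
from h import *
k=capture("side"); w=proj(k,[475,90,76]).astype(int)
cv2.imwrite("pics/f.png",cv2.resize(k["pixels"][w[1]-60:w[1]+60,w[0]-60:w[0]+60],(600,600),interpolation=0))
E
```

```text
(no output)
```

View pics/f.png

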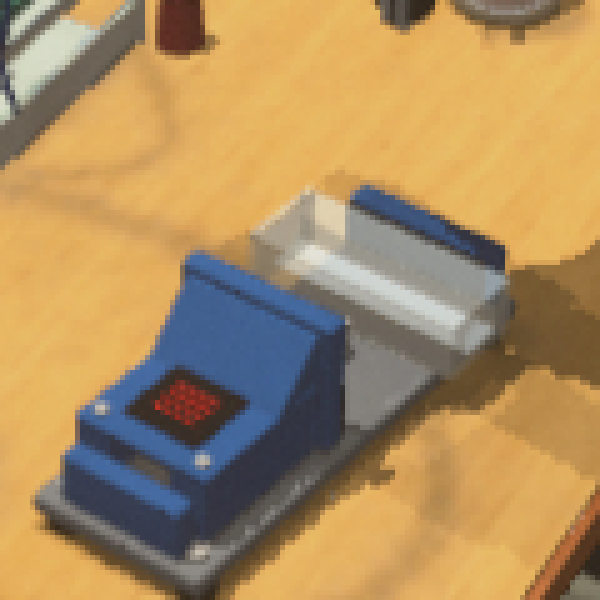

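The side view shows the jaw against the end stop (about (130,480)), the pad down, the cell in its place and the hand clear.

```bash
python3 -c "
from rig import *
print(finish_job())"
```

```text
the job is handed in; nothing more can be done
None
```

The job is handed in: the release pad is fully down, the sliding jaw rests against its end stop, the flow cell is where it was, and the hand is clear.

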